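# Fit a sanding drum to the repair bench's bobbin sander

## Task

Fit the middle-sized sanding drum from the rack to the bobbin sander: lower its tapered shank into the spindle, turn it under light pressure until the slots in its collar drop over the spindle's two drive dogs, then press it firmly home without forcing it, and let go. Leave the other drums, the table insert and the spanner as they are.

Things in the scene. Friction and masses are not known exactly. Their poses are not given: they have to be found in the camera images.
- drum_mid: Middle-sized of three sanding drums in the rack: brown sleeve 38 dia, 80 long, upright on a steel collar 54 dia, 10 thick, with a tapered steel shank below (28 dia at collar, 46 long, 14 at tip). Origin: centre of collar underside, z up; sleeve from z=10 to 90, nut top 106. Two slots 10 wide, 10 deep radially, right through the collar's rim at its +x and -x. 0.34-0.48 kg.
- drum_small: Small sanding drum, to be left in the rack: same collar, shank, lengths and origin as the middle one, but a brown sleeve 26 mm dia.
- drum_large: Large sanding drum, to be left in the rack: same collar, shank, lengths and origin as the middle one, but a brown sleeve 51 mm dia.
- rack: Fixed aluminium rack on the bench, 300 (its x) by 90 by 70 mm high, origin under its centre. Three 31 mm holes in the 8 mm top plate at x=-95, 0, +95; a drum stands in each, shank down, collar resting on the plate (z=70), in any order.
- sander: Fixed bobbin sander let into the bench: grey casing, iron table 340 (x) by 400 (y) mm, top face 130 over the bench, round throat 110 dia in its middle. Origin: on the bench under the throat's centre, z up.
- spindle_nose (a point): Centre of the spindle's flat nose face, 12 mm below the sander's table face; axes as the sander's. The nose (58 dia) has a taper socket fitting the shanks and two steel dogs 8 wide, 8 high, at radius 18-27, opposite each other within 35 deg of the sander's x axis: angle not measured, 0.25 N m to turn. Home, the collar lies flat on the nose; over 40 N on the spindle is forcing, 15-25 N seats it.
- insert: Loose dark steel ring, 109 dia, bore 52, 6 thick, the throat's insert; lies on the sander's table near its +x, -y corner; origin under its centre. Not used.
- spanner: Loose steel spanner 190 mm long lying on the bench beyond the rack (+y); origin near its middle. Not used.
Things that resemble listed ones, but are neither listed nor needed, are in the scene too. What is shaped like the drum_mid but blue or green is not meant.

How it is judged:
By the outcome, as a careful person would: the job done as asked, in the order asked, and still so for the second after the job is handed in, with the robot touching nothing.
It also fails if it takes over 64 s, if anything falls off the work surface, if the arm or the gripper's body presses on something with over 40 N, if the wrist force passes 120 N, or if a joint passes its speed limit or range.

## Robot

A 6-joint arm with a two-finger parallel gripper is mounted at the origin on the work surface. World frame = base frame: x ahead of the robot, y to its left, z up, the work surface at z = 0. Lengths are in m, angles in rad, forces in N, time in s.
With the tool pointing down it reaches from about 0.35 to 0.775 m from the base axis. Payload 7.3 kg.
Tool frame: the origin (TCP) lies at the very end of the fingers, on their centre line; the grasp point (between the pads) lies grip_point_offset behind it (grip_point_offset is the distance from the TCP to the grasp point, in m); z points along the fingers, y is the direction in which the jaws open and shut (so a half turn about z gives the same grasp; the last joint's range is limited). The gripper opens to 92 mm and grips with 3 to 60 N. Pads are 19 mm wide; open, the fingers measure 130 mm over their backs; the gripper's body (75 mm by 190 mm) begins 47 mm behind the grasp point.
Start: joints at [-1.27, 0.342, 1.524, -0, 1.275, -0.146], TCP at [0.227, -0.473, 0.227] pointing down, gripper open.
Joint ranges: [-2.53, 2.53], [-0.77, 2.02], [0.04, 2.7], [-1, 4.14], [0.28, 2.66], [-3.11, 3.11]. Speed limits (rad/s): [2.57, 2.57, 3.14, 3.14, 3.14, 3.14].

## Interface

Orientations are given as [roll, pitch, yaw] about the fixed x, y, z axes, in that order (R = Rz(yaw) Ry(pitch) Rx(roll)).
In Python, from cell import * gives the robot as it stands.
- The arm moves only by the shell command python3 -m inch 'ROWS' [OPENING] [FORCE]. ROWS is JSON, a list that holds one entry, the list of rows, each a list of 4 numbers: the shift along the tool's x, y, z in mm, then the turn about the tool's z in rad. In form: [[[x, y, z, roll], ...]]. A call has 1 to 10 rows; each row shifts and turns the commanded pose from where the row before left it, along the tool's axes as they then stand; what a row does not reach is not made up. A row lasts 1/8 s, in which the tool goes at most 62.5 mm and 10.7 degrees, less where a joint would pass 70% of its speed; a pose out of reach is approached as far as the arm can. A call with a gripper value outside its range is refused whole. OPENING is the closure, from -1 (fully open) to 1 (shut), set as the call begins (- or left out, the last holds). The fingers move at their own pace and stop on an object; FORCE is the grip in N (left out, the last holds). Time passes only in rows, so rows that do not move let the fingers close. It gives the time, the measured TCP pose, the force and the opening at its end, in the units of the state.
- observe(): the state, without advancing time (a new reading comes with each control period).
- read_camera(name): name is "scene" or "top" or "wrist"; returns a dict with "img" (480x640x3 uint8, blue, green, red), "fx", "fy", "cx", "cy" (pixels), "eye" and "rotation" of the camera in the world; the wrist camera has in their place "T_tool_cam" (4x4, takes a point from camera to tool coordinates, whose origin is the TCP and whose axes are the flange's). Camera axes: x right, y down, z forward; pixel columns grow to the right and rows downward; lengths in m; the calibration is good to about 2 mm. A picture is of the moment at which its call begins: read the wrist's pose just before it. There is no depth.
- hand_in(): hands the job in, once; it reports no verdict.
Trained networks look in the newest picture that a camera, given by its name, has taken for a name from the list of things; names that differ only in an ending like _2 or _b are one class to them, and where a whole thing is asked for, a point or a joint stands for the part that bears it (a point fixed in the world has none). Each returns a list of dicts, best first, with "conf" (0 to 1); they miss things now and then, are a little off and sometimes report something else, mostly with a low value. They report only what shows in the picture. A call takes as long as a camera call. They do not tell look-alikes from the thing itself.
- boxes_of(camera, label): "at" ([row, column] in pixels, amid what is visible of it).
- place_of(camera, label): "at" ([row, column] in pixels: a listed point, or the origin of a listed thing).
The state is a dict: "time": time; "qpos": joint angles; "qvel": joint speeds; "joint_efforts": joint torques, N m; "tool_pos": TCP position; "tool_rot": TCP orientation; "contact_force": force on the tool from outside, world axes, zero at the start; "torque": the same for the moment, N m; "opening": finger opening in m.
Only numpy, scipy, OpenCV 4.12 (cv2) and the standard library are available. Lean on these libraries where they do the work, as an engineer would, in place of code of your own. Each camera call takes 0.05 s, during which the arm holds its last target. There are 200 camera calls.

## Working session

There is one attempt and no reset: what is moved stays moved. The work goes in short steps, Python scripts to look and compute and a shell command to move; the robot and the scene stay as the last step left them, time stands still between calls to the robot, and variables do not carry over. Pictures are saved under pics/ and viewed, about 8 in all and at most 12, crops included, and the job is handed in when it is done.

```bash
ls; mkdir -p pics; cat > h.py <<'E'
from cell import *
import numpy as np, cv2
def ray(c,rc,z):
    d=np.array([(rc[1]-c["cx"])/c["fx"],(rc[0]-c["cy"])/c["fy"],1.])
    d=np.array(c["rotation"])@d; e=np.array(c["eye"])
    return e+d*(z-e[2])/d[2]
E
python3 - <<'E'
from h import *
s=observe();print(s)
for n in("scene","top"):
    c=read_camera(n);cv2.imwrite(f"pics/{n}.png",c["img"]);print(n,c["fx"],c["eye"],np.round(c["rotation"],3).tolist())
    for l,z in(("drum_mid",.07),("drum_small",.07),("drum_large",.07),("rack",0),("sander",0),("spindle_nose",.118),("insert",.13),("spanner",0)):
        for b in place_of(n,l)[:4]: print(l,np.round(b["at"],1),round(b["conf"],2),ray(c,b["at"],z).round(4))
E
```

```text
pics
{'time': 0.0, 'qpos': array([-1.26998702e+00,  3.42725502e-01,  1.52503894e+00, -9.91053624e-06,
        1.27540279e+00, -1.45976868e-01]), 'qvel': array([ 1.63376070e-03, -2.45500480e-03, -1.62349649e-03, -1.24424801e-04,
        2.91479624e-06,  1.80283584e-03]), 'joint_efforts': array([-3.80750702e-03, -4.31262946e+01, -2.44222087e+01,  7.15118204e-02,
        5.60399517e-02, -1.32163213e-04]), 'tool_pos': array([ 0.22673906, -0.47304759,  0.22603588]), 'tool_rot': array([-3.14003344e+00, -2.19661100e-04,  4.46788895e-01]), 'contact_force': array([ 0.05838448, -0.91354635, -0.83396565]), 'torque': array([-0.01160412, -0.00341752, -0.00437214]), 'opening': 0.09210473695572607}
scene 576.631003068011 [ 1.36174249 -0.24396086  0.81921026] [-2.239, 0.016, 1.199]Traceback (most recent call last):
  File "<stdin>", line 6, in <module>
  File "h.py", line 6, in ray
    return e+d*(z-e[2])/d[2]
                        ~^^^
IndexError: invalid index to scalar variable.
```

```bash
sed -i 's/np.array(c\["rotation"\])@d/Rotation.from_euler("xyz",c["rotation"]).apply(d)/; 2a from scipy.spatial.transform import Rotation' h.py
python3 - <<'E'
from h import *
for n in("scene","top"):
    c=read_camera(n);cv2.imwrite(f"pics/{n}.png",c["img"]);print(n,c["fx"],c["eye"],np.round(c["rotation"],3).tolist())
    for l,z in(("drum_mid",.07),("drum_small",.07),("drum_large",.07),("rack",0),("sander",0),("spindle_nose",.118),("insert",.13),("spanner",0)):
        for b in place_of(n,l)[:4]: print(l,np.round(b["at"],1),round(b["conf"],2),ray(c,b["at"],z).round(4))
E
```

```text
scene 576.631003068011 [ 1.36174249 -0.24396086  0.81921026] [-2.239, 0.016, 1.199]
drum_mid [189.7 313.5] 0.97 [0.3333 0.1563 0.07  ]
drum_mid [197.2 364.9] 0.95 [0.406  0.2524 0.07  ]
drum_mid [173.8 356.1] 0.84 [0.3098 0.2754 0.07  ]
drum_mid [302.8 137.3] 0.73 [ 0.55   -0.2758  0.07  ]
drum_small [242.1 404.9] 0.91 [0.5814 0.2583 0.07  ]
drum_large [218.5 384.6] 0.75 [0.4943 0.2568 0.07  ]
rack [244.8 377.2] 0.94 [0.4935 0.244  0.    ]
sander [304.9 136.6] 0.7 [ 0.4795 -0.2809  0.    ]
insert [306.9 135.5] 0.59 [ 0.6236 -0.2774  0.13  ]
spanner [221.  469.8] 0.72 [0.4976 0.4819 0.    ]
top 516.819357216275 [0.40964132 0.11100687 1.23388351] [-3.087, 0.003, -1.547]
drum_mid [284.1 206.1] 0.85 [0.3612 0.3679 0.07  ]
drum_mid [269.1 256.7] 0.83 [0.3974 0.2553 0.07  ]
drum_mid [319.8 238.7] 0.78 [0.2833 0.2922 0.07  ]
drum_mid [307.3 301.4] 0.78 [0.3144 0.1526 0.07  ]
drum_small [184.7 260.2] 0.62 [0.5887 0.2531 0.07  ]
drum_large [229.7 258. ] 0.56 [0.4863 0.255  0.07  ]
drum_large [225.9 163.2] 0.37 [0.4899 0.4695 0.07  ]
rack [229.1 258.9] 0.57 [0.4924 0.2616 0.    ]
sander [211.4 425.6] 0.86 [ 0.5441 -0.1366  0.    ]
spindle_nose [209.5 436.9] 0.88 [ 0.5359 -0.1374  0.118 ]
insert [171.1 502.8] 0.74 [ 0.6208 -0.2754  0.13  ]
```

View pics/scene.png

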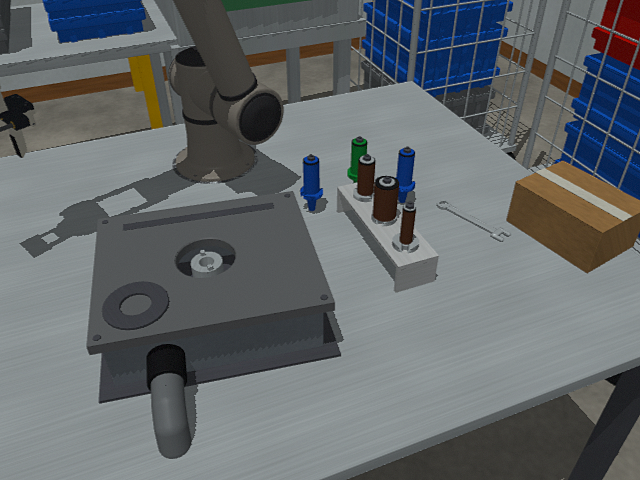

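View pics/top.png

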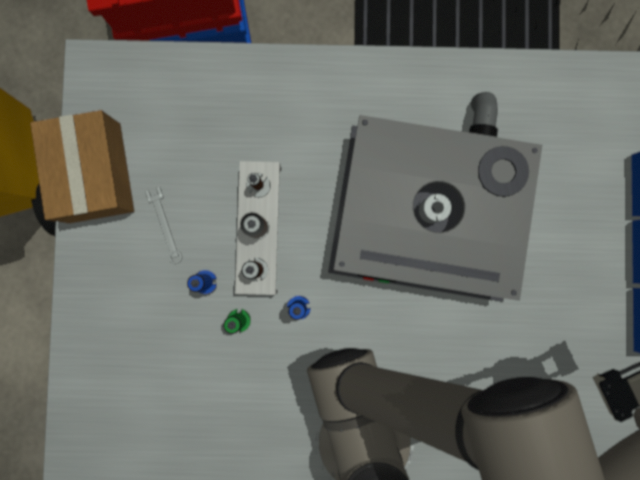

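```bash
python3 - <<'E'
from h import *
print(grip_point_offset)
c=read_camera("wrist");print(c["fx"],c["cx"],c["cy"],np.round(c["T_tool_cam"],3))
c=read_camera("scene");i=c["img"][120:290,280:460];cv2.imwrite("pics/crop.png",cv2.resize(i,None,fx=4,fy=3.5,interpolation=2)[:590])
E
python3 -m inch '[[[42,-17,-8,0],[42,-17,-8,0],[42,-17,-8,0],[42,-17,-8,0],[42,-17,-8,0],[42,-17,-8,0],[42,-17,-8,0],[42,-17,-8,0],[42,-17,-8,0],[42,-17,-8,0]]]' -1
```

```text
0.0188
417.02500794671795 311.57879631220305 236.67474129250172 [[ 0.    -0.956 -0.292  0.079]
 [ 1.    -0.     0.001  0.   ]
 [-0.001 -0.292  0.956 -0.159]
 [ 0.     0.     0.     1.   ]]
time: 2.35
tool_pos: [0.5331, -0.1375, 0.3071]
tool_rot: [3.141, -0.0, 0.447]
contact_force: [0.3, -0.6, 0.4]
opening: 0.0921
```

View pics/crop.png

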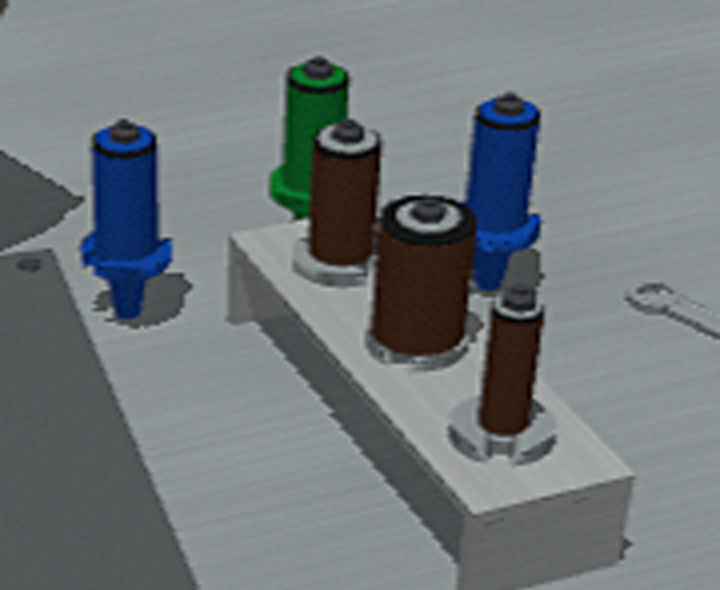

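```bash
cat >> h.py <<'E'
def wrist():
    s=observe(); c=read_camera("wrist"); R=Rotation.from_euler("xyz",s["tool_rot"]).as_matrix(); T=np.array(c["T_tool_cam"])
    c["eye"]=R@T[:3,3]+s["tool_pos"]; c["rotation"]=Rotation.from_matrix(R@T[:3,:3]).as_euler("xyz"); return c
def ortho(c,x0,y0,z,half,n=300):
    # world x to the right, world y up; centre x0,y0
    Rt=Rotation.from_euler("xyz",c["rotation"]).as_matrix().T
    p=np.array([[x0-half,y0+half,z],[x0+half,y0+half,z],[x0+half,y0-half,z],[x0-half,y0-half,z]])
    q=(p-c["eye"])@Rt.T; uv=np.c_[c["fx"]*q[:,0]/q[:,2]+c["cx"],c["fy"]*q[:,1]/q[:,2]+c["cy"]].astype(np.float32)
    H=cv2.getPerspectiveTransform(uv,np.float32([[0,0],[n,0],[n,n],[0,n]]))
    return cv2.warpPerspective(c["img"],H,(n,n),flags=cv2.INTER_CUBIC)
E
python3 - <<'E'
from h import *
c=wrist()
for b in place_of("wrist","spindle_nose"): print(b,ray(c,b["at"],.118))
a=ortho(c,.536,-.137,.126,.06,400);b=ortho(c,.536,-.137,.118,.06,400)
for im in(a,b):
    for k in range(0,400,100): cv2.line(im,(k,0),(k,8),(0,0,255));cv2.line(im,(0,k),(8,k),(0,0,255))
cv2.imwrite("pics/nose.png",np.hstack([a,b]))
E
```

```text
{'at': [195.9, 315.9], 'conf': 0.71} [ 0.54307135 -0.13735043  0.118     ]
```

View pics/nose.png

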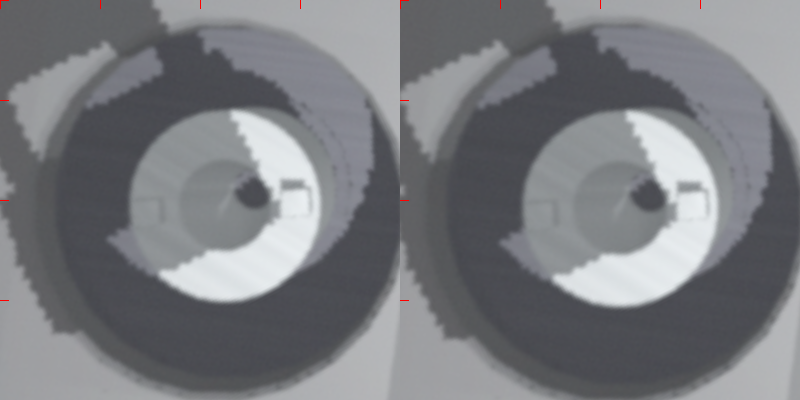

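The nose view shows two dogs, at left-image pixels (297,203) and (148,211), so they sit at about +3° in world; nose centre is ≈(0.5425,-0.139). The candidates for the drum (scene pixels) are brown mid (177,367), brown large (200,385), brown small (225,408), blue (180,311) and (175,405), and green (160,358). I choose the mid brown one at (177,367), which the crop confirms.

```bash
python3 -m inch '[[[0,0,0,0.149],[0,0,0,0.149],[0,0,0,0.149],[-19,-56,0,0],[-19,-56,0,0],[-19,-56,0,0],[-19,-56,0,0],[-19,-56,0,0],[-19,-56,0,0],[-19,-56,0,0]]]'
python3 -m inch '[[[0,0,0,0],[0,0,0,0]]]'
python3 - <<'E'
from h import *
c=wrist();s=observe();print(s["tool_pos"],s["tool_rot"])
for b in place_of("wrist","drum_mid"): print(b,ray(c,b["at"],.07))
cv2.imwrite("pics/d.png",np.hstack([ortho(c,.398,.2545,.08,.06,400),ortho(c,.398,.2545,.160,.06,400)]))
E
```

```text
time: 3.7
tool_pos: [0.3985, 0.2543, 0.3068]
tool_rot: [3.141, -0.001, -0.001]
contact_force: [0.0, 1.2, 0.4]
opening: 0.0916
time: 3.95
tool_pos: [0.3993, 0.2526, 0.3065]
tool_rot: [3.141, 0.0, 0.0]
contact_force: [-0.0, 0.0, -0.2]
opening: 0.0913
[0.39964316 0.25215921 0.3065754 ] [ 3.14082526e+00 -3.66271954e-05 -1.28246300e-03]
{'at': [297.1, 273.8], 'conf': 0.77} [0.29239181 0.29112398 0.07      ]
{'at': [270.8, 397.9], 'conf': 0.64} [0.3216088  0.16401675 0.07      ]
{'at': [195.7, 301.6], 'conf': 0.59} [0.39923733 0.26155627 0.07      ]
{'at': [221.8, 191.6], 'conf': 0.59} [0.37324969 0.36965365 0.07      ]
```

View pics/d.png

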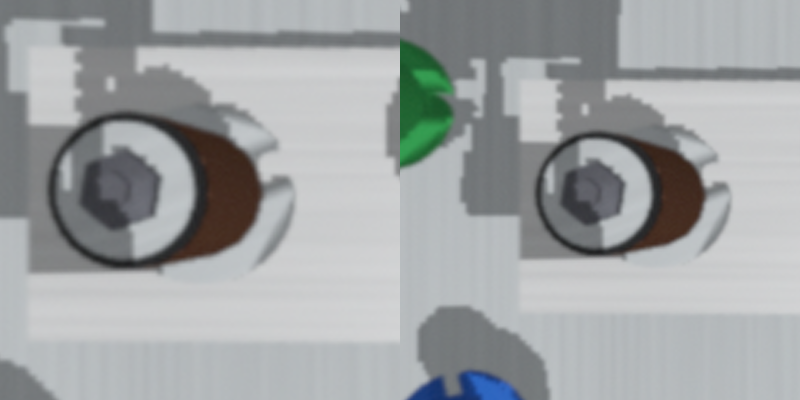

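The mid drum's sleeve-top centre is at right-image (198,193), i.e. ≈(0.3985,0.2567). Its collar slot mouth is near left-image (285,164), so the slots sit at ≈+20°. They need about -17° in world to match the dogs. Descending to grip.

```bash
python3 -m inch '[[[-1,-4,30,0],[0,0,50,0],[0,0,50,0],[0,0,35,0],[0,0,20,0],[0,0,0,0],[0,0,0,0]]]'
python3 -m inch '[[[0,0,0,0],[0,0,0,0],[0,0,0,0],[0,0,0,0],[0,0,0,0],[0,0,0,0]]]' 1 35
```

```text
time: 4.92
tool_pos: [0.3993, 0.2568, 0.1226]
tool_rot: [-3.141, -0.001, -0.002]
contact_force: [0.4, 0.3, 0.8]
opening: 0.092
time: 5.68
tool_pos: [0.3982, 0.2573, 0.1216]
tool_rot: [3.141, 0.0, -0.0]
contact_force: [-0.2, -1.2, -1.7]
opening: 0.0373
```

```bash
python3 -m inch '[[[0,0,-15,0],[0,0,-45,0],[0,0,-50,0],[0,0,-50,0],[0,0,-10,0],[0,0,0,0]]]'
python3 -m inch '[[[18,50,0,0],[18,50,0,0],[18,50,0,0.07],[18,50,0,0.07],[18,50,0,0],[18,50,0,0],[18,50,0,0],[18,46,0,0],[0,0,0,0],[0,0,0,0]]]'
```

```text
time: 6.42
tool_pos: [0.3978, 0.2572, 0.2906]
tool_rot: [3.141, 0.001, -0.0]
contact_force: [-0.2, 0.0, -4.3]
opening: 0.0376
time: 7.68
tool_pos: [0.5097, -0.1474, 0.2893]
tool_rot: [-3.14, 0.005, -0.141]
contact_force: [-0.1, 0.5, -4.0]
opening: 0.0375
```

```bash
python3 -m inch '[[[16,-7,-0,0],[15,-6,20,0],[0,0,25,0],[0,0,10,0],[0,0,0,0],[0,0,0,0]]]'
python3 - <<'E'
from h import *
s=observe();p=s["tool_pos"];print(p,s["tool_rot"],s["contact_force"])
c=wrist()
cv2.imwrite("pics/e.png",np.hstack([ortho(c,.5425,-.139,p[2]-.0416,.06,400),ortho(c,.5425,-.139,.118,.06,400)]))
E
```

```text
time: 8.43
tool_pos: [0.5434, -0.1393, 0.2377]
tool_rot: [3.141, -0.002, -0.14]
contact_force: [0.1, -0.4, -3.4]
opening: 0.0375
[ 0.54344008 -0.13931947  0.2377411 ] [ 3.14111385e+00 -1.68854962e-03 -1.39906633e-01] [ 0.13714092 -0.3769497  -3.41684836]
```

View pics/e.png

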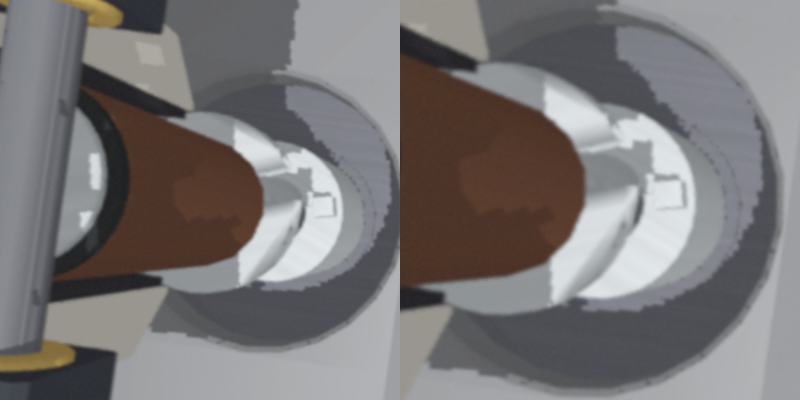

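```bash
python3 -m inch '[[[-1.5,0,15,0],[0,0,17,0],[0,0,12,0],[0,0,8,0],[0,0,0,0]]]'
python3 -m inch '[[[0,0,2,0],[0,0,2,0],[0,0,0,0]]]'
```

```text
time: 9.1
tool_pos: [0.5415, -0.1392, 0.1845]
tool_rot: [-3.142, 0.0, -0.14]
contact_force: [-0.4, 0.0, -3.7]
opening: 0.0374
time: 9.48
tool_pos: [0.5416, -0.1392, 0.1807]
tool_rot: [3.142, -0.0, -0.14]
contact_force: [-0.3, -0.6, -3.2]
opening: 0.0371
```

No contact yet; creep down to the dog tops.

```bash
python3 -m inch '[[[0,0,1,0],[0,0,1,0],[0,0,0,0]]]'
python3 -m inch '[[[0,0,1,0],[0,0,0,0]]]'
```

```text
time: 9.85
tool_pos: [0.5416, -0.1392, 0.1786]
tool_rot: [3.142, 0.0, -0.14]
contact_force: [0.2, -0.3, -3.4]
opening: 0.0376
time: 10.1
tool_pos: [0.5416, -0.1392, 0.1777]
tool_rot: [3.142, 0.0, -0.14]
contact_force: [0.4, 0.0, -3.6]
opening: 0.0376
```

```bash
python3 -m inch '[[[0,0,0.7,0],[0,0,0,0]]]'
python3 -m inch '[[[0,0,0.7,0],[0,0,0,0]]]'
```

```text
time: 10.35
tool_pos: [0.5417, -0.1392, 0.1775]
tool_rot: [3.141, -0.001, -0.14]
contact_force: [-1.1, 0.4, 1.1]
opening: 0.0375
time: 10.6
tool_pos: [0.5419, -0.1393, 0.1774]
tool_rot: [3.141, -0.001, -0.14]
contact_force: [-2.6, 0.5, 5.0]
opening: 0.0375
```

Resting on the dogs (z 0.1775, about 8 N). Now turning under light pressure.

```bash
python3 -m inch '[[[-0.7,0,0,0.03],[0,0,0,0.03],[0,0,0,0]]]'
python3 -m inch '[[[0,0,0,0.03],[0,0,0,0.03],[0,0,0,0]]]'
```

```text
time: 10.98
tool_pos: [0.5417, -0.1395, 0.1772]
tool_rot: [3.141, -0.003, -0.201]
contact_force: [1.3, -0.2, 5.2]
opening: 0.0374
time: 11.35
tool_pos: [0.5408, -0.1388, 0.1756]
tool_rot: [-3.141, 0.001, -0.261]
contact_force: [0.5, -0.4, -2.9]
opening: 0.0375
```

It dropped in. Lowering the rest.

```bash
python3 -m inch '[[[0,0,1.5,0],[0,0,1.5,0],[0,0,0,0]]]'
python3 -m inch '[[[0,0,1,0],[0,0,0.7,0],[0,0,0,0]]]'; python3 -c "
from h import *;print(observe()['torque'])"
```

```text
time: 11.72
tool_pos: [0.541, -0.1388, 0.1728]
tool_rot: [-3.141, 0.0, -0.26]
contact_force: [2.3, 0.1, -5.1]
opening: 0.0376
time: 12.1
tool_pos: [0.5411, -0.139, 0.1717]
tool_rot: [-3.141, -0.001, -0.26]
contact_force: [3.6, 2.4, -2.9]
opening: 0.0372
[ 0.51934229 -0.82745718 -0.05383985]
```

```bash
python3 -m inch '[[[0.6,-0.6,0,0],[0,0,0.7,0],[0,0,0.7,0],[0,0,0,0]]]'
python3 -m inch '[[[0,0,0.7,0],[0,0,0,0]]]'
```

```text
time: 12.6
tool_pos: [0.5415, -0.1388, 0.17]
tool_rot: [3.141, 0.0, -0.26]
contact_force: [3.2, 0.4, -3.3]
opening: 0.0375
time: 12.85
tool_pos: [0.5417, -0.1388, 0.1696]
tool_rot: [3.141, -0.0, -0.26]
contact_force: [1.7, -0.3, -0.4]
opening: 0.0376
```

```bash
python3 -m inch '[[[0.2,0,0.8,0],[0,0,0.5,0],[0,0,0,0]]]'
python3 -m inch '[[[0,0,0.7,0],[0,0,0,0]]]'
```

```text
time: 13.22
tool_pos: [0.5419, -0.1389, 0.1696]
tool_rot: [3.141, -0.001, -0.26]
contact_force: [-0.9, 0.1, 6.9]
opening: 0.0375
time: 13.48
tool_pos: [0.5419, -0.1389, 0.1695]
tool_rot: [3.141, -0.002, -0.26]
contact_force: [-2.3, 1.1, 12.0]
opening: 0.0372
```

```bash
python3 -m inch '[[[-0.2,0,0.7,0],[0,0,0,0],[0,0,0,0],[0,0,0,0]]]'
python3 -c "
from h import *
c=read_camera('scene');cv2.imwrite('pics/f.png',cv2.resize(c['img'][140:320,90:330],(800,600),interpolation=2))"
```

```text
time: 13.98
tool_pos: [0.542, -0.1389, 0.1695]
tool_rot: [3.141, -0.003, -0.26]
contact_force: [-3.6, 1.1, 15.6]
opening: 0.0374
```

View pics/f.png

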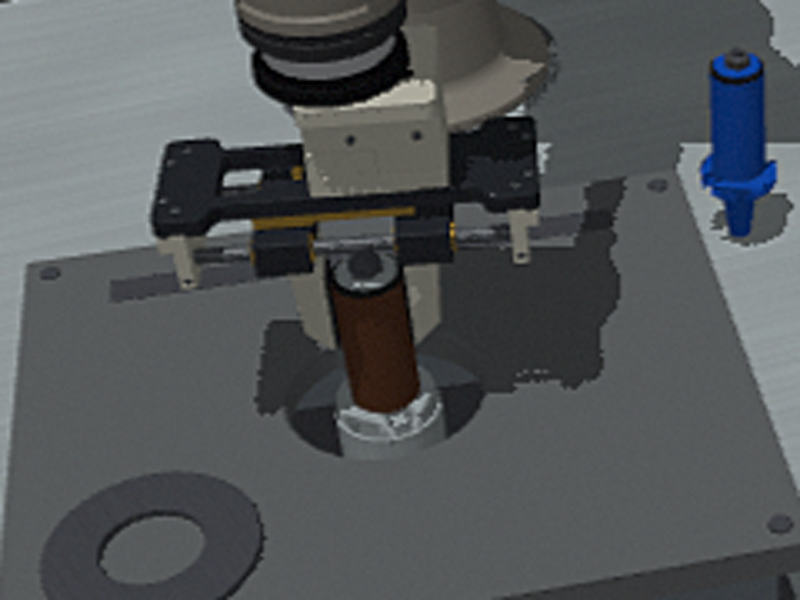

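The collar is flat on the nose, with a dog showing in the slot at about (400,420). A touch more pressure, then relieve and release.

```bash
python3 -m inch '[[[0,0,0.4,0],[0,0,0,0],[0,0,0,0],[0,0,0,0]]]'
python3 -m inch '[[[0,0,-1.2,0],[0,0,-1.2,0],[0,0,0,0]]]'
python3 -m inch '[[[0,0,0,0],[0,0,0,0],[0,0,0,0],[0,0,0,0],[0,0,0,0],[0,0,0,0],[0,0,0,0]]]' -1
python3 -m inch '[[[0,0,-10,0],[0,0,-30,0],[0,0,-40,0],[0,0,-40,0],[0,0,-17,0],[0,0,0,0],[0,0,0,0]]]'
python3 - <<'E'
from h import *
c=wrist();a=ortho(c,.5425,-.139,.128,.06,400)
c2=read_camera("scene");b=cv2.resize(c2["img"][190:300,150:260],(400,400),interpolation=2)
cv2.imwrite("pics/g.png",np.hstack([a,b]));cv2.imwrite("pics/scene2.png",c2["img"])
E
```

```text
time: 14.52
tool_pos: [0.542, -0.1389, 0.1695]
tool_rot: [3.141, -0.003, -0.26]
contact_force: [-3.6, 1.3, 18.0]
opening: 0.0372
time: 14.9
tool_pos: [0.5419, -0.1388, 0.1696]
tool_rot: [3.141, -0.001, -0.26]
contact_force: [-0.5, 0.4, 6.6]
opening: 0.0373
time: 15.78
tool_pos: [0.5417, -0.1387, 0.1688]
tool_rot: [3.142, -0.0, -0.26]
contact_force: [-0.0, 0.9, -0.7]
opening: 0.0917
time: 16.65
tool_pos: [0.5413, -0.1385, 0.305]
tool_rot: [-3.142, 0.001, -0.26]
contact_force: [0.1, 0.2, -0.6]
opening: 0.0918
```

View pics/g.png

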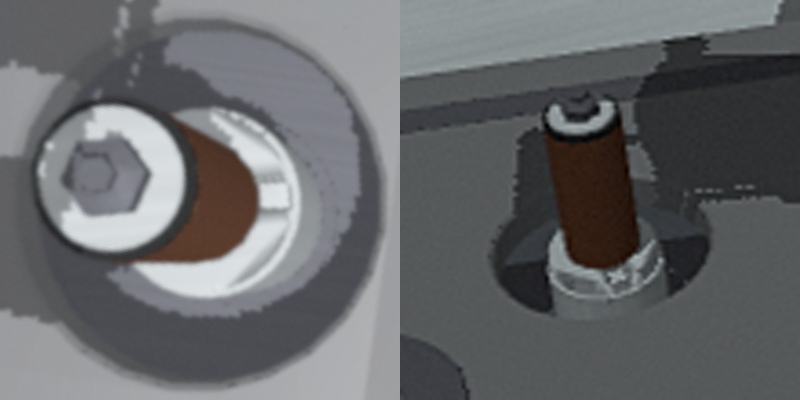

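View pics/scene2.png

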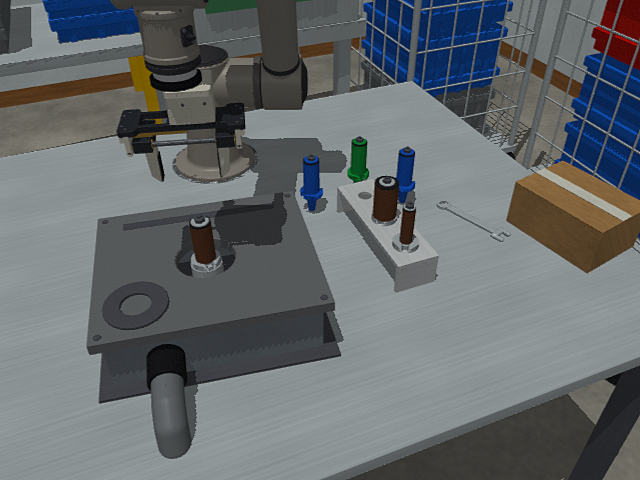

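The drum is seated with the dog inside the collar slot (ortho pixel about (275,195)), and nothing else has moved. Handing in.

```bash
python3 -c "
from cell import *
print(hand_in())"
```

```text
the job is handed in; nothing more can be done
None
```

The middle-sized drum is fitted to the sander and the job is handed in, after about 17 s on the robot's clock.

- **Fit:** I lowered the shank until the collar rested on the dogs, at about 8 N. I then turned it under light pressure, and within about 7° the slots dropped over the dogs. It went the full 8 mm down to the home height.
- **Seating:** I pressed it home with about 18 N read at the wrist. That is about 21 N on the spindle once the drum's weight is added, inside the 15–25 N range. I then eased the pressure, opened the gripper and lifted clear.
- **Last checks:**
  - After release, the pictures show the collar flat on the nose with a dog inside the slot.
  - The other drums, the insert and the spanner look unmoved, and the gripper is touching nothing.
- **Disagreement:** The camera estimates of the drum's and spindle's x position differed by 1–3 mm. The taper and small corrections from the force readings took this up, and side forces stayed under 5 N at every reading.

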